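# Sweep the chestnuts off the sorting board into the green tray

## Robot

A 6-joint arm with a two-finger parallel gripper is mounted at the origin on the work surface. World frame = base frame: x ahead of the robot, y to its left, z up, the work surface at z = 0. Lengths are in m, angles in rad, forces in N, time in s.
With the tool pointing down it reaches from about 0.425 to 0.925 m from the base axis. Payload 12.5 kg.
Tool frame: the origin (TCP) lies at the centre of the arm's flange, where the gripper is bolted on; the fingertips stand 173 mm ahead of it and the grasp point (between the pads) lies 155 mm ahead of it; x points along the fingers, z is the direction in which the jaws open and shut, and the axes are right-handed (so a half turn about x gives the same grasp; the last joint's range is limited). The gripper opens to 85 mm and grips with 20 to 120 N. Pads are 22 mm wide; open, the fingers measure 114 mm over their backs; the gripper's body (76 mm by 85 mm) begins 54 mm behind the grasp point. The pads swing forward as they close: fully open they stand 13 mm farther back than shut.
Start: joints at [-1.418, 0.491, 1.559, -0, 1.092, -0.106], TCP at [0.16, -0.604, 0.405] pointing down, gripper open.
Joint ranges: [-3.1, 3.1], [-0.84, 2.19], [0.05, 2.79], [-1.13, 4.28], [0.06, 2.93], [-2.69, 2.69]. Speed limits (rad/s): [2.22, 2.22, 2.79, 3.14, 3.14, 3.14].

## Interface

Orientations are given as a unit quaternion [w, x, y, z].
In Python, from bench import sense, read_camera, get_calibration, hand_in, search_frame, silhouettes, mark_of gives the robot as it stands.
- The arm moves only by the tool drive_tool, never from a script. Its argument "deltas" is text: rows parted by semicolons, each of 7 numbers parted by spaces: the shift along the world's x, y, z in mm, then the turn, a rotation vector about the world's x, y, z in rad, then the finger opening in mm, from 0 to 85.4. A call has 1 to 10 rows; each row shifts and turns the commanded pose from where the row before left it; what a row does not reach is not made up. A row lasts 1/10 s, in which the tool goes at most 50 mm and 8.59 degrees, less where a joint would pass 70% of its speed; a pose out of reach is approached as far as the arm can. A call with a gripper value outside its range is refused whole. The fingers move at their own pace and stop on an object; "grip_force" is the grip in N (left out, the last holds). Time passes only in rows, so rows that do not move let the fingers close. It gives the time, the measured TCP pose, the force and the opening at its end, in the units of the state.
- sense(): the state, without advancing time (a new reading comes with each control period).
- read_camera(name): name is "scene" or "top" or "wrist"; returns the picture (400x640x3 uint8, red, green, blue); there is no depth.
- get_calibration(name): a dict with "camera_matrix" (3x3 intrinsics, pixels), "k1" (the pictures are not rectified: a ray, as slopes to the right and down, at radius r is drawn at 1 + k1 r^2 times it, then the intrinsics apply), "xyz" and "orientation" of the camera in the world; the wrist camera has in their place "tool_from_camera" (4x4, takes a point from camera to tool coordinates, whose origin is the TCP and whose axes are the tool frame's). Camera axes: x right, y up, looking along -z (the intrinsics and any distortion apply to the point x, -y, -z); pixel columns grow to the right and rows downward; lengths in m; the calibration is good to about 2 mm. A picture is of the moment at which its call begins: read the wrist's pose just before it. get_calibration takes no time and is no camera call.
- hand_in(): hands the job in, once; it reports no verdict.
Trained networks look in the newest picture that a camera, given by its name, has taken for a name from the list of things; names that differ only in an ending like _2 or _b are one class to them, and where a whole thing is asked for, a point or a joint stands for the part that bears it (a point fixed in the world has none). Each returns a list of dicts, best first, with "p" (0 to 1); they miss things now and then, are a little off and sometimes report something else, mostly with a low value. They report only what shows in the picture. A call takes as long as a camera call.
- search_frame(query, camera): "extent" ([left, top, right, bottom] in pixels, round what is visible of it).
- silhouettes(query, camera): "pixels" (400x640 bool, what is visible of it) and "extent" ([left, top, right, bottom] in pixels, round what is visible of it).
- mark_of(query, camera): "centre" ([column, row] in pixels: a listed point, or the origin of a listed thing).
The state is a dict: "t": time; "joint_positions": joint angles; "joint_velocities": joint speeds; "effort": joint torques, N m; "ee_pos": TCP position; "ee_rot": TCP orientation; "contact_force": force on the tool from outside, world axes, zero at the start; "ft_torque": the same for the moment, N m; "grip_width": finger opening in m.
Only numpy, scipy, OpenCV 4.12 (cv2) and the standard library are available. Lean on these libraries where they do the work, as an engineer would, in place of code of your own. Each camera call takes 0.05 s, during which the arm holds its last target. There are 200 camera calls.

## Task

Sweep all four chestnuts along the white sorting board with your fingertips and over its open end, so that they drop into the green tray and none into the grey one. Push them gently: do not pinch them, pick them up or press down on them. Leave the little amber spice jar standing where it is on the board, and the big storage jar and the scoop at the sides undisturbed.

Things in the scene. Friction and masses are not known exactly. Their poses are not given: they have to be found in the camera images.
- board: Fixed board: white deck 220 (own x) by 300 (own y) mm, upper face 55 mm above the work surface; origin on the work surface under its middle, z up. Wooden rails 18 mm high and 10 mm wide on its long edges (x = -105 and +105 mm); ends at y = -150 and +150 mm open, no lip, each overhanging its tray by 20 mm. Yaw varies within 0.25 rad.
- green_tray: Fixed open green plastic tray, 200 (x) by 140 (y) by 35 mm high, walls and floor about 4 mm; origin under its centre on the work surface, axes parallel to the board's. Its centre lies 200 mm from the board's along the board's own y, on the + or - side (varies); its rim is 20 mm below the deck's upper face.
- grey_tray: Fixed open grey plastic tray of the same size, under the other open end of the board. No chestnut may go in.
- chestnut0: Loose brown chestnut, round in plan, 32 mm across, 20 mm high, flat underside, domed top, about 15 g; origin at its centre, 10 mm above the underside. Starts flat on the deck, on the half nearer the robot or near the middle line; none touch. Those in line along the board are over 60 mm apart centre to centre. It slides, and drops off once its centre is past the end.
- chestnut1: Loose brown chestnut, round in plan, 32 mm across, 20 mm high, flat underside, domed top, about 15 g; origin at its centre, 10 mm above the underside. Starts flat on the deck, on the half nearer the robot or near the middle line; none touch. Those in line along the board are over 60 mm apart centre to centre. It slides, and drops off once its centre is past the end.
- chestnut2: Loose brown chestnut, round in plan, 32 mm across, 20 mm high, flat underside, domed top, about 15 g; origin at its centre, 10 mm above the underside. Starts flat on the deck, on the half nearer the robot or near the middle line; none touch. Those in line along the board are over 60 mm apart centre to centre. It slides, and drops off once its centre is past the end.
- chestnut3: Loose brown chestnut, round in plan, 32 mm across, 20 mm high, flat underside, domed top, about 15 g; origin at its centre, 10 mm above the underside. Starts flat on the deck, on the half nearer the robot or near the middle line; none touch. Those in line along the board are over 60 mm apart centre to centre. It slides, and drops off once its centre is past the end.
- spice_jar: Loose small amber glass jar with a cork, 36 mm diameter, 52 mm tall, about 90 g; origin at the centre of its underside, z up. It stands on the deck near the rail farther from the robot. To be left standing where it is.
- storage_jar: Loose storage jar full of golden grain with a wooden lid and a paper label, 84 mm diameter, 120 mm tall, about 0.5 kg, upright on the work surface right of the board and trays (as the robot sees it); origin at the centre of its underside, z up. To be left alone.
- scoop: Loose spoon-shaped scoop, steel with a wooden handle, 200 mm long, lying on the work surface left of the board and trays (as the robot sees it); origin under its middle, own x along its length. To be left alone.

How it is judged:
At the end, for the whole second after the job is handed in: All four chestnuts lie settled (slower than 0.1 m/s) inside the green tray (centres within its walls and less than 46 mm above the work surface); the spice jar and the storage jar are upright (within 0.25 rad) and they and the scoop are within 20 mm of where they started (x of chestnut0 in the frame of green_tray between -0.098 and 0.098 m and y of chestnut0 in the frame of green_tray between -0.068 and 0.068 m and z of each of chestnut0, chestnut1, chestnut2, chestnut3 in the frame of green_tray below 0.046 m and linear speed of each of chestnut0, chestnut1, chestnut2, chestnut3 below 0.1 m/s and x of chestnut1 in the frame of green_tray between -0.098 and 0.098 m and y of chestnut1 in the frame of green_tray between -0.068 and 0.068 m and x of chestnut2 in the frame of green_tray between -0.098 and 0.098 m and y of chestnut2 in the frame of green_tray between -0.068 and 0.068 m and x of chestnut3 in the frame of green_tray between -0.098 and 0.098 m and y of chestnut3 in the frame of green_tray between -0.068 and 0.068 m and distance of each of spice_jar, storage_jar, scoop from where it was at the start of the episode below 0.02 m and angle between each of spice_jar, storage_jar's own z axis and vertical below 0.25 rad); the robot touches nothing.
It fails at once if a chestnut is lifted (centre more than 35 mm above the deck) (height (world z) of any of chestnut0, chestnut1, chestnut2, chestnut3 above 0.09 m).
It fails at once if a chestnut is pinched or pressed hard (over 12 N from the fingers) (contact force between the fingers and chestnut0 above 12 N or contact force between the fingers and chestnut1 above 12 N or contact force between the fingers and chestnut2 above 12 N or contact force between the fingers and chestnut3 above 12 N).
It fails at once if a chestnut goes into the grey tray ((x of chestnut0 in the frame of grey_tray between -0.098 and 0.098 m and y of chestnut0 in the frame of grey_tray between -0.068 and 0.068 m and z of chestnut0 in the frame of grey_tray below 0.046 m) or (x of chestnut1 in the frame of grey_tray between -0.098 and 0.098 m and y of chestnut1 in the frame of grey_tray between -0.068 and 0.068 m and z of chestnut1 in the frame of grey_tray below 0.046 m) or (x of chestnut2 in the frame of grey_tray between -0.098 and 0.098 m and y of chestnut2 in the frame of grey_tray between -0.068 and 0.068 m and z of chestnut2 in the frame of grey_tray below 0.046 m) or (x of chestnut3 in the frame of grey_tray between -0.098 and 0.098 m and y of chestnut3 in the frame of grey_tray between -0.068 and 0.068 m and z of chestnut3 in the frame of grey_tray below 0.046 m)).
It fails at once if the spice jar is shoved more than 20 mm or tipped (distance of spice_jar from where it was at the start of the episode above 0.02 m or angle between spice_jar's own z axis and vertical above 0.25 rad).
It fails at once if the storage jar or the scoop is moved more than 20 mm (distance of any of storage_jar, scoop from where it was at the start of the episode above 0.02 m).
It also fails if it takes over 61 s, if anything falls off the work surface, if the arm or the gripper's body presses on something with over 40 N, if the wrist force passes 120 N, or if a joint passes its speed limit or range.

## Working session

There is one attempt and no reset: what is moved stays moved. The work goes in short steps, Python scripts to look and compute and a tool call to move; the robot and the scene stay as the last step left them, time stands still between calls to the robot, and variables do not carry over. Pictures are saved under pics/ and viewed, about 8 in all and at most 12, crops included, and the job is handed in when it is done.

Besides the shell and the picture viewer there is one more tool, called after "Call:" by a JSON object that holds its "name" and its "arguments", one argument or row to a line. drive_tool: Moves the arm, as the interface text tells. Its arguments: {"type":"object","properties":{"deltas":{"type":"string"},"grip_force":{"type":"number"}},"required":["deltas"]}

```bash
mkdir -p pics
cat > h.py <<'E'
import numpy as np, cv2, json
from scipy.spatial.transform import Rotation as R
from bench import *
def RQ(q): return R.from_quat([q[1],q[2],q[3],q[0]])
def campose(n,s=None):
    c=get_calibration(n)
    if 'xyz' in c: return c, np.array(c['xyz']), RQ(c['orientation']).as_matrix()
    T=np.array(c['tool_from_camera']); Rt=RQ(s['ee_rot']).as_matrix()
    return c, np.array(s['ee_pos'])+Rt@T[:3,3], Rt@T[:3,:3]
def toworld(n,px,z,s=None):
    c,p,M=campose(n,s); K=np.array(c['camera_matrix'])
    px=np.atleast_2d(px).astype(float)
    d=np.c_[(px[:,0]-K[0,2])/K[0,0],(px[:,1]-K[1,2])/K[1,1]]
    u=d.copy()
    for _ in range(20): u=d/(1+c['k1']*(u**2).sum(1,keepdims=True))
    ray=np.c_[u[:,0],-u[:,1],-np.ones(len(u))]@M.T
    return p+ray*((z-p[2])/ray[:,2])[:,None]
def save(n,f):
    im=read_camera(n); cv2.imwrite(f,im[...,::-1]); return im
E
python3 - <<'E'
from h import *
s=sense();print(s['ee_pos'],s['ee_rot'],s['t'])
a=save('top','pics/top.png')
for q,z in [('chestnut0',.065),('spice_jar',.055),('green_tray',0),('grey_tray',0),('board',0),('storage_jar',0),('scoop',0)]:
    for r in mark_of(q,'top')[:5]: print(q,round(r['p'],2),r['centre'],toworld('top',r['centre'],z)[0].round(4))
save('scene','pics/scene.png')
print(get_calibration('top')['xyz'])
E
```

```text
[ 0.15994127 -0.60415732  0.404123  ] [ 0.56005162  0.43157328  0.56062204 -0.43103319] 0.0
chestnut0 0.58 [273.7, 201.5] [0.5655 0.1025 0.065 ]
chestnut0 0.51 [278.0, 212.9] [0.5291 0.088  0.065 ]
spice_jar 0.7 [321.3, 176.0] [ 0.6531 -0.0473  0.055 ]
spice_jar 0.26 [355.4, 203.4] [ 0.5645 -0.1564  0.055 ]
green_tray 0.68 [239.4, 201.6] [0.5774 0.2204 0.    ]
grey_tray 0.72 [357.8, 203.8] [ 0.5746 -0.1689  0.    ]
board 0.55 [298.7, 201.3] [0.5807 0.0256 0.    ]
storage_jar 0.64 [447.4, 224.4] [ 0.5095 -0.4598  0.    ]
scoop 0.85 [160.4, 224.2] [0.4996 0.4721 0.    ]
[ 0.24117034 -0.02531727  1.6230672 ]
```

View pics/top.png

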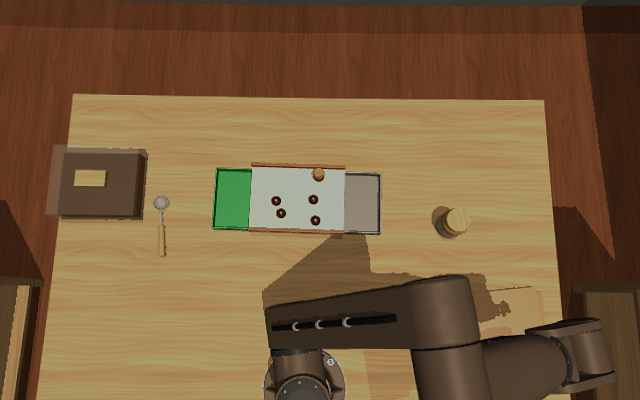

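View pics/scene.png

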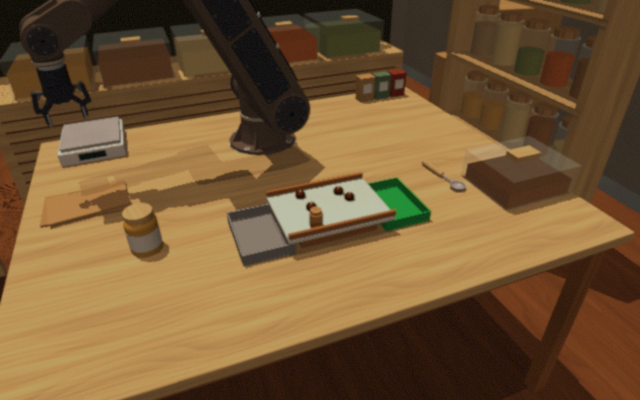

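Run:
```python
from h import *
s=sense();print(RQ(s['ee_rot']).as_matrix().round(3))
im=cv2.imread('pics/top.png'); hsv=cv2.cvtColor(im,cv2.COLOR_BGR2HSV)
w=((hsv[...,1]<40)&(hsv[...,2]>160)).astype(np.uint8)
w[:150]=0;w[240:]=0;w[:,:230]=0;w[:,400:]=0
n,l,st,c=cv2.connectedComponentsWithStats(w); i=1+st[1:,4].argmax()
hull=cv2.convexHull(np.argwhere(l==i)[:,::-1].astype(np.int32))
box=cv2.boxPoints(cv2.minAreaRect(hull)); W=toworld('top',box,.055); print(box.round(1).tolist(),W.round(4))
print('centre',W.mean(0).round(4))
print('yaw edges',[np.arctan2(*(W[(k+1)%4]-W[k])[[1,0]]).round(3) for k in range(4)],[np.linalg.norm(W[(k+1)%4]-W[k]).round(3) for k in range(4)])
m=np.zeros_like(w);cv2.fillConvexPoly(m,hull,1)
d=((hsv[...,2]<110)&(m>0)).astype(np.uint8)
n,l,st,c=cv2.connectedComponentsWithStats(d)
for k in range(1,n):
    if st[k,4]>10: print(st[k],c[k].round(1),toworld('top',c[k],.065)[0].round(4))
t=get_calibration('wrist');print(np.array(t['tool_from_camera']).round(3),t['camera_matrix'])
```

```text
[[-0.     0.967  0.256]
 [-0.     0.256 -0.967]
 [-1.    -0.     0.   ]]
[[248.60000610351562, 226.39999389648438], [250.6999969482422, 166.39999389648438], [345.0, 169.6999969482422], [342.8999938964844, 229.60000610351562]] [[ 0.4868  0.1798  0.055 ]
 [ 0.6821  0.1804  0.055 ]
 [ 0.675  -0.1234  0.055 ]
 [ 0.4798 -0.1167  0.055 ]]
centre [0.5809 0.03   0.055 ]
yaw edges [np.float64(0.003), np.float64(-1.594), np.float64(3.107), np.float64(1.547)] [np.float64(0.195), np.float64(0.304), np.float64(0.195), np.float64(0.297)]
[313 175  11   7  33] [317.9 178.5] [ 0.6421 -0.0363  0.065 ]
[308 195  10   9  69] [312.7 199.1] [ 0.5748 -0.0206  0.065 ]
[271 196  10  10  71] [275.7 200.5] [0.5689 0.0964 0.065 ]
[276 208  10  10  71] [280.5 212.8] [0.5294 0.0802 0.065 ]
[310 215  10  11  68] [314.9 220.2] [ 0.5071 -0.0284  0.065 ]
[[ 0.     0.275 -0.961  0.031]
 [-0.001  0.961  0.275  0.071]
 [ 1.     0.001  0.001 -0.   ]
 [ 0.     0.     0.     1.   ]] [[276.40110242   0.         319.07978415]
 [  0.         276.40110242 193.29632223]
 [  0.           0.           1.        ]]
```

Run:
```python
import numpy as np
N=20
th=np.linspace(np.arctan2(-.604,.16),np.arctan2(-.02,.57),N+1); r=np.linspace(.625,.57,N+1)
p=np.c_[r*np.cos(th),r*np.sin(th)]*1000
d=np.diff(p.round(),axis=0)
for k in (0,10): print('; '.join(f"{a:.0f} {b:.0f} 0 0 0 0.065 20" for a,b in d[k:k+10]))
```

```text
37 14 0 0 0 0.065 20; 37 16 0 0 0 0.065 20; 35 19 0 0 0 0.065 20; 33 20 0 0 0 0.065 20; 32 23 0 0 0 0.065 20; 30 25 0 0 0 0.065 20; 29 26 0 0 0 0.065 20; 27 28 0 0 0 0.065 20; 24 29 0 0 0 0.065 20; 23 31 0 0 0 0.065 20
21 32 0 0 0 0.065 20; 18 34 0 0 0 0.065 20; 16 34 0 0 0 0.065 20; 14 35 0 0 0 0.065 20; 11 35 0 0 0 0.065 20; 10 37 0 0 0 0.065 20; 6 36 0 0 0 0.065 20; 5 37 0 0 0 0.065 20; 2 36 0 0 0 0.065 20; 0 37 0 0 0 0.065 20
```

Call:
{"name": "drive_tool", "arguments": {
  "deltas": "37 14 0 0 0 0.065 20; 37 16 0 0 0 0.065 20; 35 19 0 0 0 0.065 20; 33 20 0 0 0 0.065 20; 32 23 0 0 0 0.065 20; 30 25 0 0 0 0.065 20; 29 26 0 0 0 0.065 20; 27 28 0 0 0 0.065 20; 24 29 0 0 0 0.065 20; 23 31 0 0 0 0.065 20"
}}

```text
t: 1.45
ee_pos: [0.4679, -0.372, 0.4047]
ee_rot: [0.669, 0.229, 0.669, -0.229]
contact_force: [0.8, -1.1, -0.4]
grip_width: 0.02
```

Call:
{"name": "drive_tool", "arguments": {
  "deltas": "21 32 0 0 0 0.065 20; 18 34 0 0 0 0.065 20; 16 34 0 0 0 0.065 20; 14 35 0 0 0 0.065 20; 11 35 0 0 0 0.065 20; 10 37 0 0 0 0.065 20; 6 36 0 0 0 0.065 20; 5 37 0 0 0 0.065 20; 2 36 0 0 0 0.065 20; 0 37 0 0 0 0.065 20; 0 0 0 0 0 0 20"
}}

```text
invalid input
```

Call:
{"name": "drive_tool", "arguments": {
  "deltas": "21 32 0 0 0 0.065 20; 18 34 0 0 0 0.065 20; 16 34 0 0 0 0.065 20; 14 35 0 0 0 0.065 20; 11 35 0 0 0 0.065 20; 10 37 0 0 0 0.065 20; 6 36 0 0 0 0.065 20; 5 37 0 0 0 0.065 20; 2 36 0 0 0 0.065 20; 0 37 0 0 0 0.065 20"
}}

```text
t: 2.45
ee_pos: [0.57, -0.0187, 0.4048]
ee_rot: [0.707, 0.003, 0.707, -0.003]
contact_force: [1.6, -0.1, 0.9]
grip_width: 0.0199
```

Call:
{"name": "drive_tool", "arguments": {
  "deltas": "0 0 0 0 0 0 20; 0 0 0 0 0 0 20; 0 0 0 0 0 0 20"
}}

```text
t: 2.75
ee_pos: [0.57, -0.0208, 0.4048]
ee_rot: [0.707, 0.005, 0.707, -0.005]
contact_force: [1.0, 0.3, 0.7]
grip_width: 0.02
```

Run:
```python
from h import *
s=sense(); im=save('wrist','pics/w1.png'); print(s['ee_pos'],RQ(s['ee_rot']).as_matrix().round(3))
hsv=cv2.cvtColor(im,cv2.COLOR_RGB2HSV)
for q,z in [('chestnut0',.065),('spice_jar',.055),('green_tray',0),('board',0)]:
    for r in silhouettes(q,'wrist')[:5]:
        m=r['pixels'].astype(np.uint8); ys,xs=np.nonzero(m); c=[xs.mean(),ys.mean()]
        print(q,round(r['p'],2),r['extent'],toworld('wrist',c,z,s)[0].round(4))
np.savez('w1.npz',p=s['ee_pos'],q=s['ee_rot'])
```

```text
[ 0.570024   -0.02084996  0.40476128] [[ 0.     0.013  1.   ]
 [-0.     1.    -0.013]
 [-1.    -0.     0.   ]]
chestnut0 0.96 [267.3, 67.4, 296.0, 96.4] [0.5303 0.0818 0.065 ]
chestnut0 0.89 [250.1, 174.1, 278.2, 195.6] [ 0.5082 -0.0264  0.065 ]
chestnut0 0.77 [302.6, 50.0, 334.4, 86.1] [0.5699 0.0979 0.065 ]
chestnut0 0.72 [308.9, 162.3, 336.4, 191.0] [ 0.5758 -0.0188  0.065 ]
spice_jar 0.62 [373.9, 171.3, 413.1, 214.2] [ 0.6597 -0.0427  0.055 ]
board 0.73 [211.7, 0.0, 442.8, 259.9] [0.5808 0.0474 0.    ]
```

View pics/w1.png

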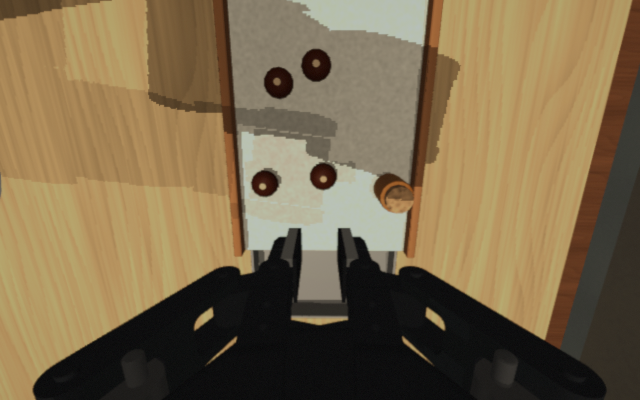

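```bash
python3 - <<'E'
from h import *
c=get_calibration('wrist');T=np.linalg.inv(np.array(c['tool_from_camera']));K=np.array(c['camera_matrix'])
for t in (.160,.168,.173,.180,.186):
  for y in (-.011,.011):
    o=[]
    for z in(-.01,.01):
      p=T[:3,:3]@[t,y,z]+T[:3,3]; u=np.array([p[0],-p[1]])/-p[2]; u*=1+c['k1']*(u@u); o.append((K[:2,:2]@u+K[:2,2]).round(1).tolist())
    print(t,y,o)
z=np.load('w1.npz'); s={'ee_pos':z['p'],'ee_rot':z['q']}
print(toworld('wrist',[[232,20],[243,245],[427,20],[408,245]],.055,s).round(4))
E
python3 -c "
import cv2;i=cv2.imread('pics/w1.png')[215:315,240:400];cv2.imwrite('pics/c.png',cv2.resize(i,None,fx=5,fy=5,interpolation=cv2.INTER_CUBIC))"
```

```text
0.16 -0.011 [[298.6, 273.7], [336.3, 273.6]]
0.16 0.011 [[297.7, 235.5], [337.0, 235.5]]
0.168 -0.011 [[299.6, 265.7], [335.5, 265.7]]
0.168 0.011 [[298.8, 229.2], [336.1, 229.2]]
0.173 -0.011 [[300.2, 261.1], [335.0, 261.1]]
0.173 0.011 [[299.4, 225.6], [335.6, 225.6]]
0.18 -0.011 [[301.0, 255.2], [334.4, 255.1]]
0.18 0.011 [[300.3, 220.9], [334.9, 220.9]]
0.186 -0.011 [[301.6, 250.4], [333.8, 250.4]]
0.186 0.011 [[300.9, 217.2], [334.4, 217.1]]
[[ 0.4844  0.1431  0.055 ]
 [ 0.4731 -0.1087  0.055 ]
 [ 0.6832  0.1404  0.055 ]
 [ 0.6824 -0.1117  0.055 ]]
```

View pics/c.png

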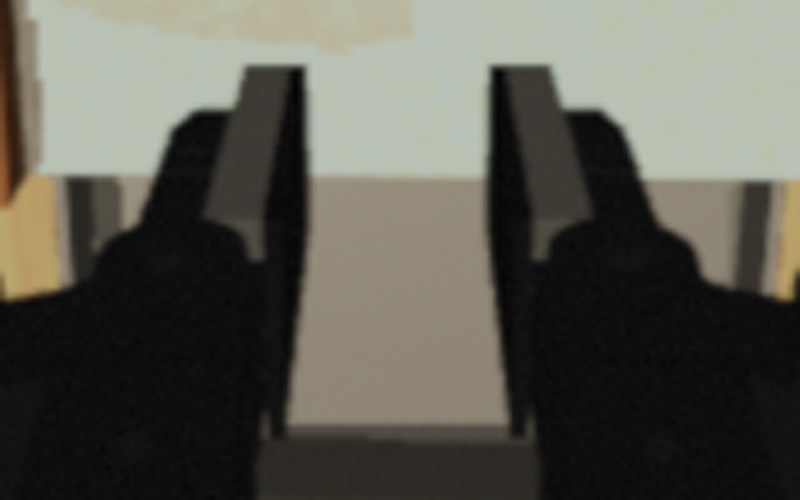

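Call:
{"name": "drive_tool", "arguments": {
  "deltas": "0 28 0 0 0 0 10; 1 28 -10 0 0 0 10; 0 27 -30 0 0 0 10; 0 0 -40 0 0 0 10; 0 0 -35 0 0 0 10; 0 0 -20 0 0 0 10; 0 0 0 0 0 0 10"
}}

```text
t: 3.7
ee_pos: [0.5707, 0.0625, 0.2672]
ee_rot: [0.705, 0.004, 0.709, -0.004]
contact_force: [0.7, 0.1, 0.6]
grip_width: 0.0101
```

Run:
```python
from h import *
save('wrist','pics/w2.png'); print(sense()['ee_pos'])
```

```text
[0.57109633 0.06246713 0.26900892]
```

View pics/w2.png

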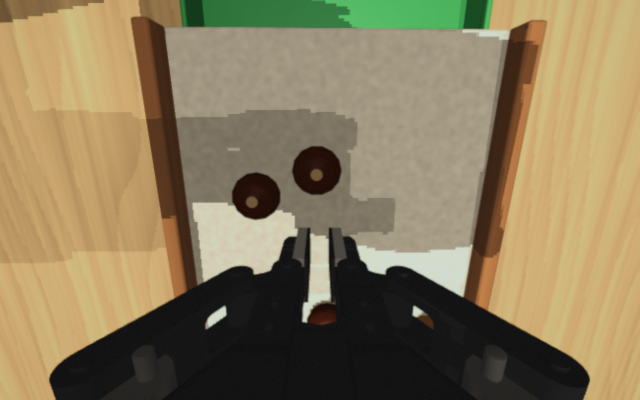

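Call:
{"name": "drive_tool", "arguments": {
  "deltas": "0 0 -15 0 0 0 10; 0 0 -13 0 0 0 10; 0 0 -6 0 0 0 10; 0 0 0 0 0 0 10; 0 3 0 0 0 0 10; 0 5 0 0 0 0 10; 0 7 0 0 0 0 10; 0 8 0 0 0 0 10; 0 8 0 0 0 0 10; 0 8 0 0 0 0 10"
}}

```text
t: 4.75
ee_pos: [0.5709, 0.1027, 0.2358]
ee_rot: [0.707, 0.004, 0.707, -0.004]
contact_force: [0.1, -1.0, 0.3]
grip_width: 0.01
```

Call:
{"name": "drive_tool", "arguments": {
  "deltas": "0 8 0 0 0 0 10; 0 8 0 0 0 0 10; 0 8 0 0 0 0 10; 0 8 0 0 0 0 10; 0 8 0 0 0 0 10; 0 8 0 0 0 0 10; 0 8 0 0 0 0 10; 0 8 0 0 0 0 10; 0 6 0 0 0 0 10; 0 0 0 0 0 0 10"
}}

```text
t: 5.75
ee_pos: [0.5709, 0.1726, 0.2357]
ee_rot: [0.707, 0.004, 0.707, -0.004]
contact_force: [-0.2, -0.2, -0.4]
grip_width: 0.0101
```

```bash
cat > look.py <<'E'
from h import *
import sys
s=sense(); save('wrist',sys.argv[1]); print(s['t'],s['ee_pos'],s['contact_force'])
for r in silhouettes('chestnut0','wrist')[:5]:
    e=r['extent']; ys,xs=np.nonzero(r['pixels']); print(round(r['p'],2),np.round(e),toworld('wrist',[xs.mean(),ys.mean()],.065,s)[0].round(4))
E
python3 look.py pics/w3.png
```

```text
5.75 [0.57090886 0.17260558 0.23567889] [-0.2146569  -0.18509375 -0.37410572]
0.79 [300. 119. 346. 156.] [0.5735 0.2318 0.065 ]
```

View pics/w3.png

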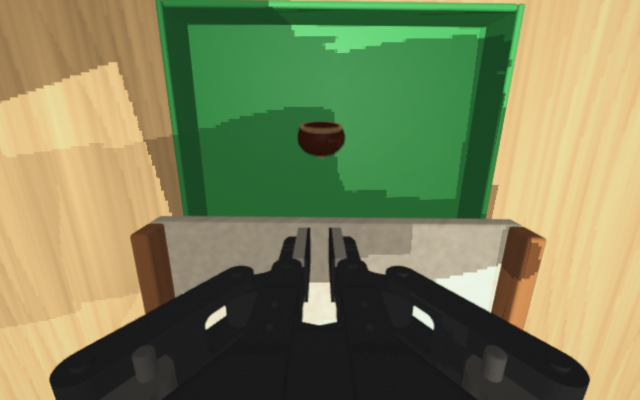

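Call:
{"name": "drive_tool", "arguments": {
  "deltas": "0 0 25 0 0 0 14; 0 0 25 0 0 0 14; -10 -32 0 0 0 0 14; -10 -32 0 0 0 0 14; -10 -32 0 0 0 0 14; -11 -32 0 0 0 0 14; 0 0 0 0 0 0 14; 0 0 -25 0 0 0 14; 0 0 -20 0 0 0 14; 0 0 -6 0 0 0 14"
}}

```text
t: 6.85
ee_pos: [0.5298, 0.0438, 0.2333]
ee_rot: [0.706, 0.004, 0.708, -0.004]
contact_force: [-0.3, 0.1, 1.0]
grip_width: 0.014
```

Call:
{"name": "drive_tool", "arguments": {
  "deltas": "0 0 0 0 0 0 14; 0 4 0 0 0 0 14; 0 6 0 0 0 0 14; 0 8 0 0 0 0 14; 0 8 0 0 0 0 14; 0 8 0 0 0 0 14; 0 8 0 0 0 0 14; 0 8 0 0 0 0 14; 0 8 0 0 0 0 14; 0 8 0 0 0 0 14"
}}

```text
t: 7.85
ee_pos: [0.53, 0.1105, 0.2347]
ee_rot: [0.707, 0.004, 0.707, -0.004]
contact_force: [-0.1, 0.4, 0.9]
grip_width: 0.0139
```

Call:
{"name": "drive_tool", "arguments": {
  "deltas": "0 8 0 0 0 0 14; 0 8 0 0 0 0 14; 0 8 0 0 0 0 14; 0 8 0 0 0 0 14; 0 8 0 0 0 0 14; 0 8 0 0 0 0 14; 0 8 0 0 0 0 14; 0 4 0 0 0 0 14; 0 2 0 0 0 0 14; 0 0 0 0 0 0 14"
}}

```text
t: 8.85
ee_pos: [0.53, 0.172, 0.2347]
ee_rot: [0.707, 0.004, 0.707, -0.004]
contact_force: [0.2, -1.0, -0.6]
grip_width: 0.0137
```

```bash
python3 look.py pics/w4.png
```

```text
8.85 [0.52996319 0.17197758 0.23469548] [ 0.19112256 -0.98872227 -0.64496099]
0.85 [297. 114. 344. 150.] [0.5319 0.2343 0.065 ]
0.67 [360.  66. 407. 119.] [0.5612 0.2523 0.065 ]
```

Call:
{"name": "drive_tool", "arguments": {
  "deltas": "0 0 30 0 0 0 14; 0 -10 30 0 0 0 14; 9 -44 0 0 0 0 14; 9 -44 0 0 0 0 14; 9 -44 0 0 0 0 14; 9 -44 0 0 0 0 14; 9 -42 0 0 0 0 14; 0 0 0 0 0 0 14; 0 0 -20 0 0 0 14; 0 0 -10 0 0 0 14"
}}

```text
t: 9.95
ee_pos: [0.5745, -0.0564, 0.2637]
ee_rot: [0.707, 0.005, 0.707, -0.004]
contact_force: [0.2, -0.2, -0.3]
grip_width: 0.014
```

```bash
python3 look.py pics/w5.png
```

```text
9.95 [ 0.57453826 -0.05639434  0.26368298] [ 0.16411114 -0.24006022 -0.34887622]
0.97 [293. 141. 345. 193.] [ 0.5755 -0.0189  0.065 ]
0.57 [185. 159. 236. 205.] [ 0.5082 -0.0261  0.065 ]
```

View pics/w5.png

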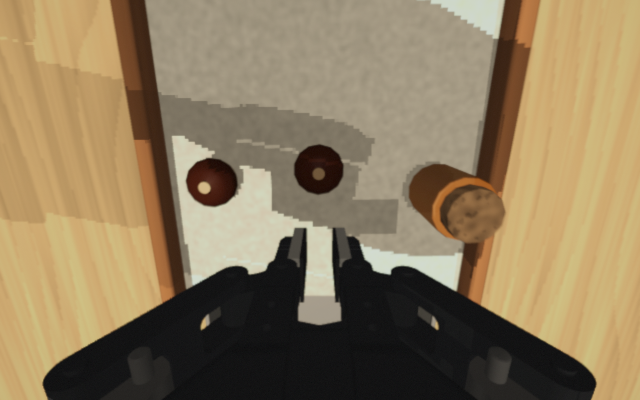

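Run:
```python
from h import *
s=sense()
print('jar top',toworld('wrist',[[475,217],[446,205],[504,210]],.107,s).round(4))
print('jar base left/front edge',toworld('wrist',[[409,190],[430,165]],.055,s).round(4))
c=get_calibration('wrist');T=np.array(c['tool_from_camera']);K=np.array(c['camera_matrix'])
# candidate points in tool plane: for pixels, location at tool y=0
for px in [(395,270),(415,268),(500,365),(590,385),(345,265)]:
    d=np.array([(px[0]-K[0,2])/K[0,0],(px[1]-K[1,2])/K[1,1]]);u=d.copy()
    for _ in range(20):u=d/(1+c['k1']*(u@u))
    r=T[:3,:3]@[u[0],-u[1],-1]
    for y in (0.011,-.011): l=(y-T[1,3])/r[1]; print(px,y,(T[:3,3]+l*r).round(3))
read_camera('scene'); im=save('scene','pics/s2.png'); cv2.imwrite('pics/s2c.png',cv2.resize(im[90:290,190:430,::-1],None,fx=3.3,fy=2.9,interpolation=cv2.INTER_CUBIC))
```

```text
jar top [[ 0.6508 -0.0343  0.107 ]
 [ 0.6361 -0.028   0.107 ]
 [ 0.6643 -0.0309  0.107 ]]
jar base left/front edge [[ 0.635  -0.0348  0.055 ]
 [ 0.6473 -0.0181  0.055 ]]
(395, 270) 0.011 [0.128 0.011 0.031]
(395, 270) -0.011 [ 0.163 -0.011  0.042]
(415, 268) 0.011 [0.129 0.011 0.039]
(415, 268) -0.011 [ 0.165 -0.011  0.054]
(500, 365) 0.011 [0.084 0.011 0.045]
(500, 365) -0.011 [ 0.104 -0.011  0.062]
(590, 385) 0.011 [0.079 0.011 0.063]
(590, 385) -0.011 [ 0.097 -0.011  0.085]
(345, 265) 0.011 [0.131 0.011 0.011]
(345, 265) -0.011 [ 0.169 -0.011  0.015]
```

View pics/s2c.png

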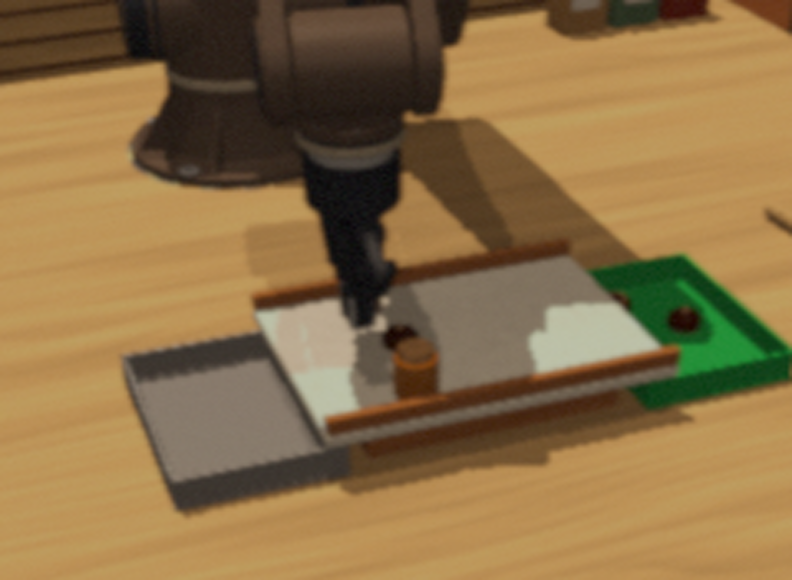

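Call:
{"name": "drive_tool", "arguments": {
  "deltas": "0 0 -14 0 0 0 14; 0 0 -10 0 0 0 14; 0 0 -5 0 0 0 14; 0 0 0 0 0 0 14; 0 4 0 0 0 0 14; 0 6 0 0 0 0 14; 0 8 0 0 0 0 14; 0 8 0 0 0 0 14; 0 8 0 0 0 0 14; 0 8 0 0 0 0 14"
}}

```text
t: 11.15
ee_pos: [0.575, -0.0133, 0.2359]
ee_rot: [0.707, 0.004, 0.707, -0.004]
contact_force: [-0.2, -0.4, -0.2]
grip_width: 0.0143
```

Call:
{"name": "drive_tool", "arguments": {
  "deltas": "0 9 0 0 0 0 14; 0 9 0 0 0 0 14; 0 9 0 0 0 0 14; 0 9 0 0 0 0 14; 0 9 0 0 0 0 14; 0 9 0 0 0 0 14; 0 9 0 0 0 0 14; 0 9 0 0 0 0 14; 0 9 0 0 0 0 14; 0 9 0 0 0 0 14"
}}

```text
t: 12.15
ee_pos: [0.575, 0.0766, 0.2357]
ee_rot: [0.707, 0.004, 0.707, -0.004]
contact_force: [0.6, 0.3, 0.5]
grip_width: 0.0141
```

Call:
{"name": "drive_tool", "arguments": {
  "deltas": "0 9 0 0 0 0 14; 0 9 0 0 0 0 14; 0 9 0 0 0 0 14; 0 9 0 0 0 0 14; 0 9 0 0 0 0 14; 0 9 0 0 0 0 14; 0 9 0 0 0 0 14; 0 9 0 0 0 0 14; 0 9 0 0 0 0 14; 0 9 0 0 0 0 14"
}}

```text
t: 13.15
ee_pos: [0.575, 0.1666, 0.2357]
ee_rot: [0.707, 0.004, 0.707, -0.004]
contact_force: [0.8, -0.2, -0.5]
grip_width: 0.014
```

Call:
{"name": "drive_tool", "arguments": {
  "deltas": "0 6 0 0 0 0 14; 0 0 0 0 0 0 14"
}}

```text
t: 13.35
ee_pos: [0.5749, 0.1726, 0.2357]
ee_rot: [0.707, 0.004, 0.707, -0.004]
contact_force: [-0.0, -0.6, 0.0]
grip_width: 0.0141
```

```bash
python3 look.py pics/w6.png
```

```text
13.35 [0.57490754 0.17260091 0.23570212] [-0.04659883 -0.57363522  0.03548504]
0.8 [292.  68. 334. 121.] [0.5735 0.2526 0.065 ]
0.62 [234. 140. 277. 185.] [0.5432 0.2188 0.065 ]
```

View pics/w6.png

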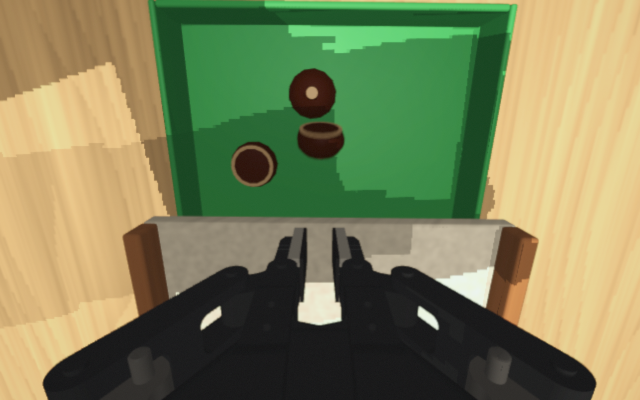

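Call:
{"name": "drive_tool", "arguments": {
  "deltas": "0 0 30 0 0 0 12; 0 -10 30 0 0 0 12; -13 -45 0 0 0 0 12; -13 -45 0 0 0 0 12; -13 -45 0 0 0 0 12; -13 -45 0 0 0 0 12; -14 -45 0 0 0 0 12; 0 0 0 0 0 0 12; 0 0 -20 0 0 0 12; 0 0 -10 0 0 0 12"
}}

```text
t: 14.45
ee_pos: [0.5087, -0.0635, 0.265]
ee_rot: [0.707, 0.005, 0.707, -0.005]
contact_force: [-0.1, -0.3, -0.2]
grip_width: 0.0123
```

```bash
python3 look.py pics/w7.png
```

```text
14.45 [ 0.50872702 -0.06349641  0.26496614] [-0.09548374 -0.27252266 -0.18459787]
0.66 [292. 146. 339. 193.] [ 0.5077 -0.0263  0.065 ]
```

Call:
{"name": "drive_tool", "arguments": {
  "deltas": "0 0 -14 0 0 0 12; 0 0 -10 0 0 0 12; 0 0 -6 0 0 0 12; 0 0 0 0 0 0 12; 0 4 0 0 0 0 12; 0 6 0 0 0 0 12; 0 8 0 0 0 0 12; 0 8 0 0 0 0 12; 0 8 0 0 0 0 12; 0 8 0 0 0 0 12"
}}

```text
t: 15.55
ee_pos: [0.5089, -0.0203, 0.2358]
ee_rot: [0.707, 0.004, 0.707, -0.004]
contact_force: [-0.1, 0.0, -1.2]
grip_width: 0.0122
```

Call:
{"name": "drive_tool", "arguments": {
  "deltas": "1 9 0 0 0 0 12; 0 9 0 0 0 0 12; 1 9 0 0 0 0 12; 0 9 0 0 0 0 12; 1 9 0 0 0 0 12; 0 9 0 0 0 0 12; 1 9 0 0 0 0 12; 0 9 0 0 0 0 12; 1 9 0 0 0 0 12; 0 9 0 0 0 0 12"
}}

```text
t: 16.55
ee_pos: [0.5141, 0.0696, 0.2357]
ee_rot: [0.707, 0.004, 0.707, -0.004]
contact_force: [-1.0, 0.0, 0.4]
grip_width: 0.0119
```

```bash
python3 look.py pics/w8.png
```

```text
16.55 [0.51407438 0.06958849 0.23573744] [-9.99505822e-01  6.88674034e-04  3.83775288e-01]
0.75 [323.   0. 369.  20.] [0.5275 0.1849 0.065 ]
```

View pics/w8.png

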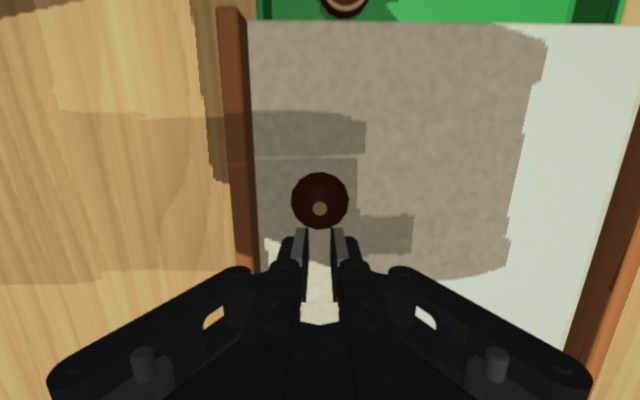

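D sits well in the cradle; carry on over the end.

Call:
{"name": "drive_tool", "arguments": {
  "deltas": "1 9 0 0 0 0 12; 0 9 0 0 0 0 12; 1 9 0 0 0 0 12; 0 9 0 0 0 0 12; 1 9 0 0 0 0 12; 0 9 0 0 0 0 12; 0 9 0 0 0 0 12; 0 9 0 0 0 0 12; 0 9 0 0 0 0 12; 0 9 0 0 0 0 12"
}}

```text
t: 17.65
ee_pos: [0.5169, 0.1596, 0.2357]
ee_rot: [0.707, 0.004, 0.707, -0.004]
contact_force: [-1.1, 0.3, 0.7]
grip_width: 0.0119
```

Call:
{"name": "drive_tool", "arguments": {
  "deltas": "0 8 0 0 0 0 12; 0 6 0 0 0 0 12; 0 0 0 0 0 0 12; 0 0 20 0 0 0 12; 0 -20 40 0 0 0 12; 0 -30 40 0 0 0 12; 0 -40 40 0 0 0 12; 0 -40 0 0 0 0 12; 0 0 0 0 0 0 12; 0 0 0 0 0 0 12"
}}

```text
t: 18.65
ee_pos: [0.5168, 0.0467, 0.3711]
ee_rot: [0.707, 0.005, 0.707, -0.005]
contact_force: [-1.0, 0.1, -0.5]
grip_width: 0.012
```

```bash
python3 look.py pics/w9.png
```

```text
18.65 [0.51682507 0.04667349 0.37114456] [-1.00428803  0.1222104  -0.51214242]
0.85 [297.  19. 326.  39.] [0.5148 0.1897 0.065 ]
0.66 [326.   0. 355.  37.] [0.5388 0.1975 0.065 ]
0.52 [360.   0. 387.   9.] [0.5675 0.2089 0.065 ]
```

View pics/w9.png

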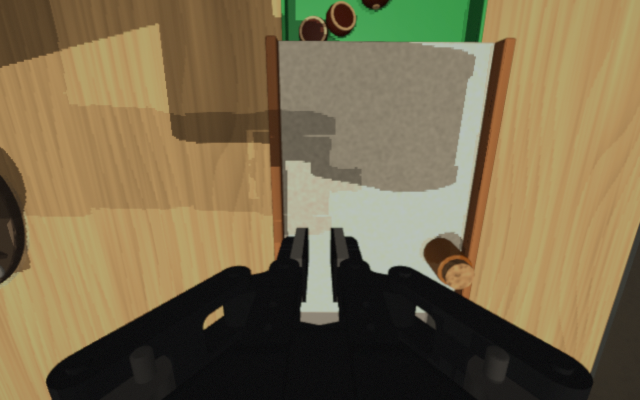

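Run:
```python
from h import *
for k in range(2):
    s=sense()
    read_camera('wrist')
    for r in silhouettes('chestnut0','wrist')[:4]:
        ys,xs=np.nonzero(r['pixels']); print(k,round(r['p'],2),toworld('wrist',[xs.mean(),ys.mean()],.014,s)[0].round(4))
a=read_camera('top')
for q,z in [('spice_jar',.055),('storage_jar',0),('scoop',0)]:
    r=mark_of(q,'top')
    if r: print(q,toworld('top',r[0]['centre'],z)[0].round(4))
b=read_camera('scene')
f=lambda i:cv2.resize(i[...,::-1],(790,290),interpolation=cv2.INTER_CUBIC)
cv2.imwrite('pics/fin.png',np.vstack([f(a[150:250,200:400]),f(b[160:280,220:440])]))
```

```text
0 0.95 [0.514  0.2029 0.014 ]
0 0.59 [0.5424 0.2125 0.014 ]
0 0.5 [0.5771 0.2267 0.014 ]
1 0.85 [0.5142 0.2028 0.014 ]
1 0.75 [0.5424 0.2125 0.014 ]
1 0.49 [0.5768 0.2269 0.014 ]
spice_jar [ 0.6529 -0.0277  0.055 ]
storage_jar [ 0.5016 -0.4594  0.    ]
scoop [0.5029 0.4675 0.    ]
```

View pics/fin.png

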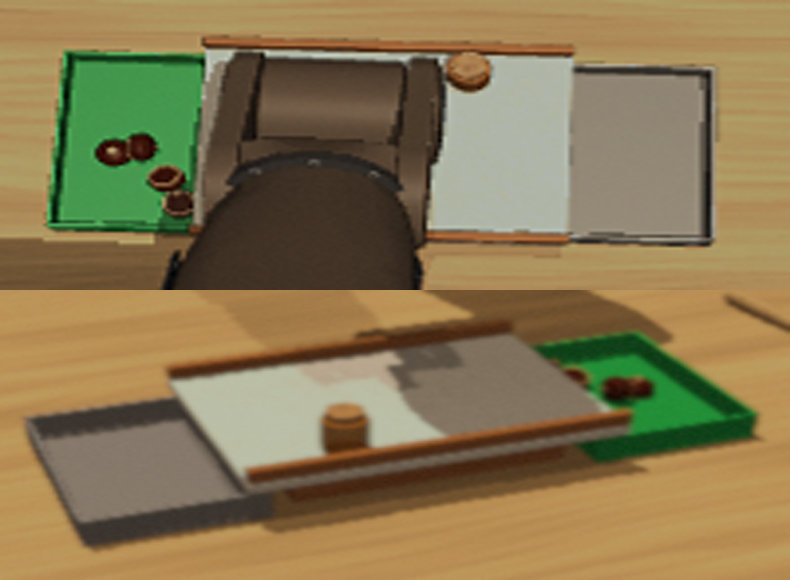

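```bash
python3 -c "
from bench import *; print(sense()['t'],hand_in())"
```

```text
the job is handed in; nothing more can be done
19.2 None
```

I swept all four chestnuts one at a time into the green tray, using nearly closed fingertips as a small cradle, and handed the job in at 19.2 s. The hand-in gives no verdict.

- **Chestnuts:** the last top view shows all four in the green tray. The wrist view found only three because the fourth was outside its frame. Two of them landed upside down. The grey tray is empty, and measured tool forces stayed at about 1 N.
- **Arm:** it stands clear above the board and touches nothing.
- **Jars and scoop:** the spice jar is upright, with its cork at the same pixel (about 318, 174) in the top view as at the start. The network's mark for it jumped about 20 mm between the two readings. I trusted the unchanged pixel position and took the jump as detector noise. The storage jar and scoop marks agree with the start to within 8 mm, and the arm never came near either.

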